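# Open the latched cup drainer and hang the mug to drain

## Task

Lift the paddle on the metal cup drainer to free its latch, swing the hood up and back until it stands nearly upright, and hang the mug that stands mouth-down on the worktop, still mouth-down, over either of the two leaning pegs inside, so that it hangs on the peg alone. Leave the hood standing open and let go of everything, and do not shift or knock over the bowl, the salt shaker or the timer.

Things in the scene. Friction and masses are not known exactly. Their poses are not given: they have to be found in the camera images.
- cabinet: Cup drainer: fixed metal case with hinged hood, 190 mm deep (x), 270 wide (y), 160 high shut, paddle on top. Origin: centre of underside; x points from the paddle side (front, facing the robot) to the hinge side, z up. Base: 4 mm walls up to z = 100, floor top at z = 12; a keeper block inside the middle of the front wall reaches 18 mm inward (y within 20, z 92 to 100). Hood: z = 100 to 160.
- hood_hinge (a point): Middle of the hood's hinge line, on the rear top edge of the base, 95 mm behind and 100 mm above the case's origin; the hinge runs along the case's y.
- hood (a joint): Hood angle, rad: 0 shut, grows as the front edge swings up and back, stop at 1.5. A friction stay holds it wherever it is left; it takes about 6 N at the paddle bar to swing. While the paddle is down a hidden pawl holds it shut (about 0.02 rad of play).
- paddle (a joint): Paddle angle relative to the hood, rad: 0 down (flat on the hood), grows as its front bar is lifted, stop at 0.6. Spring-loaded: 2 N at the bar to start, 5 N at the stop; springs back down when let go. The pawl comes free of its keeper at about 0.36; after that pulling the bar on up lifts the hood.
- paddle_bar (a point): Centre of the round black bar at the paddle's free front end: 16 mm thick, 44 mm long along the case's y, flat ends (pinch it end to end from above; it turns between the pads). Shut, it is 20 mm in front of the hood's front face, 16 mm above the hood's top: x = -115, y = 0, z = 176 mm in the case's frame. The plate behind it is 34 mm wide.
- paddle_pivot (a point): Paddle's pivot, on the hood, 75 mm behind the bar and 4 mm lower; 135 mm in front of and 72 mm above the hood hinge when shut. The axis runs along the case's y.
- peg_rack: Fixed wire rack on the drainer's floor with two steel pegs 12 mm thick with round 16 mm tips, 110 mm apart along y. Origin: centre of its underside; axes as the drainer's. The pegs lean 20 degrees towards the front (-x): root at x = 30 mm, z = 6 mm, tip at x = -6 mm, z = 104 mm.
- peg0_tip (a point): Centre of the 16 mm ball tip of the peg on the drainer's +y side (left, seen from the robot).
- peg1_tip (a point): Centre of the 16 mm ball tip of the peg on the drainer's -y side.
- mug: White mug mouth-down on the worktop, 74 mm across, 92 high, 0.28 kg (varies). Its z points from base to mouth (down now); origin in its base plane (now on top), 16 mm off the mug's axis on the handle side. Mug axis at its y = +16 mm; handle points to -y, out to y = -53, 8 mm thick (x), z = 15 to 84. Hollow: inner floor at z = 9, inside about 60 mm wide.
- mug_floor (a point): Centre of the mug's inner floor, on its axis.
- mug_handle (a point): Point in the middle of the 8 mm thickness of the handle where it is easily pinched from above: 56 mm out from the mug's axis, 35 mm from the base plane (57 mm above the worktop at the start). Axes as the mug's.
- bowl: White rice bowl, 113 mm wide, 64 mm high, loose near the mug. Origin: centre of its underside.
- salt_shaker: Salt shaker, 43 mm wide, 73 mm high, loose on the worktop to the right. Origin: centre of its underside.
- timer: Round kitchen timer, 62 mm wide, 44 mm high, loose on the worktop to the right. Origin: centre of its underside.

How it is judged (in metres and radians):
On the way, in this order (a step that is already met when the one before it is completed fails the run):
1. the paddle is lifted while the hood is still down (value of joint paddle above 0.33 rad and value of joint hood below 0.5 rad), for 0.05 s.
2. the hood is swung well open (value of joint hood above 1.1 rad), for 0.2 s.
At the end, for the whole second after the job is handed in: The hood stands open by more than 1.1 rad; the mug hangs at rest on a peg: within 0.64 rad of straight mouth-down, the centre of its inner floor within 35 mm of the centre of that peg's ball tip, its weight on the rack and nothing on the drainer's walls or floor (value of joint hood above 1.1 rad and angle between mug's own z axis and vertical above 2.5 rad and (distance between mug_floor and peg0_tip below 0.035 m or distance between mug_floor and peg1_tip below 0.035 m) and contact force between mug and peg_rack above 0.8 N and contact force between mug and cabinet below 0.2 N and linear speed of mug below 0.03 m/s); the robot touches nothing.
It fails at once if the bowl is moved by more than 30 mm (distance of bowl from where it was at the start of the episode above 0.03 m).
It fails at once if the salt shaker is moved by more than 30 mm or knocked over (distance of salt_shaker from where it was at the start of the episode above 0.03 m or angle between salt_shaker's own z axis and vertical above 0.5 rad).
It fails at once if the timer is moved by more than 30 mm (distance of timer from where it was at the start of the episode above 0.03 m).
It also fails if it takes over 67 s, if anything falls off the work surface, if the arm or the gripper's body presses on something with over 40 N, if the wrist force passes 120 N, or if a joint passes its speed limit or range.

## Robot

A 7-joint arm with a two-finger parallel gripper is mounted at the origin on a cart in front of the work surface, level with it; the furniture and walls round the work are solid. World frame = base frame: x ahead of the robot, y to its left, z up, the work surface at z = 0. Lengths are in mm, angles in rad, forces in N, time in s.
With the tool pointing down it reaches from about 425 to 825 mm from the base axis. Payload 3.6 kg.
Tool frame: the origin (TCP) lies midway between the tips of the shut fingers; the grasp point (between the pads) lies 19 mm behind it (env.tcp_to_grasp is the distance from the TCP to the grasp point, in mm); z points along the fingers, y is the line along which they close (so a half turn about z gives the same grasp; the last joint's range is limited). The gripper opens to 93 mm and grips with 3 to 60 N. Pads are 15 mm wide; open, the fingers measure 128 mm over their backs; the gripper's body (75 mm by 188 mm) begins 65 mm behind the grasp point.
Start: joints at [-0.026, 0.615, -0.013, 1.423, 0.008, 1.103, -0.04], TCP at [649.971, 0.024, 218.64] pointing down, gripper open.
Joint ranges: [-3.12, 3.12], [-0.3, 2.06], [-1.34, 1.32], [0.26, 2.42], [-1.36, 4.5], [0.01, 1.98], [-2.84, 2.84]. Speed limits (rad/s): [2.79, 2.79, 3.14, 3.14, 3.14, 3.14, 3.14].

## Interface

Orientations are given as a 3x3 rotation matrix whose columns are the frame's x, y, z axes.
In Python, from bench import env gives the robot as it stands.
- The arm moves only by the shell command python3 -m inch 'ROWS' [FORCE]. ROWS is a JSON object of lists of equal length, an entry for each row: "linear": the shift along the tool's x, y, z in cm, a list of three; "dr": the turn, a rotation vector about the tool's x, y, z in rad, a list of three; "jaw": the opening, from 0 (shut) to 1 (fully open). A call has exactly 10 rows; each row shifts and turns the commanded pose from where the row before left it, along the tool's axes as they then stand; what a row does not reach is not made up. A row lasts 1/10 s, in which the tool goes at most 50 mm and 8.59 degrees, less where a joint would pass 70% of its speed; a pose out of reach is approached as far as the arm can. A call is refused whole if a number of a shift passes 5 or a number of a turn 0.15, either way. A call with a gripper value outside its range is refused whole. The fingers move at their own pace and stop on an object; FORCE is the grip in N (left out, the last holds). Time passes only in rows, so rows that do not move let the fingers close, or fill a call up. It gives the time, the measured TCP pose, the force, the opening and the grip force at its end, in the units of the state.
- env.state(): the state, without advancing time (a new reading comes with each control period).
- env.camera(name): name is "scene" or "side" or "wrist"; returns (picture, depth): 480x640x3 uint8, red, green, blue; 480x640 float32, mm along the optical axis (not along the pixel's ray), 0 where there is no reading.
- env.get_calibration(name): a dict with "K" (3x3 intrinsics, pixels), "dist" ([k1, k2, p1, p2, k3] as OpenCV has them; the pictures are not rectified), "rvec" (rotation vector, rad) and "tvec" (3), from world to camera coordinates, as OpenCV has them. Camera axes: x right, y down, z forward; pixel columns grow to the right and rows downward; lengths in mm; the calibration is good to about 2 mm. A picture is of the moment at which its call begins: read the wrist's pose just before it. get_calibration takes no time and is no camera call; for the wrist camera it gives the pose at the moment of the call.
- env.finish_job(): hands the job in; it is judged then, once.
Trained networks look in the newest picture that a camera, given by its name, has taken for a name from the list of things; names that differ only in an ending like _2 or _b are one class to them, and where a whole thing is asked for, a point or a joint stands for the part that bears it (a point fixed in the world has none). Each returns a list of dicts, best first, with "p" (0 to 1); they miss things now and then, are a little off and sometimes report something else, mostly with a low value. They report only what shows in the picture. A call takes as long as a camera call.
- env.boxes_of(query, camera): "location" ([row, column] in pixels, amid what is visible of it).
- env.masks_of(query, camera): "mask" (480x640 bool, what is visible of it) and "location" ([row, column] in pixels, amid what is visible of it).
- env.place_of(query, camera): "location" ([row, column] in pixels: a listed point, or the origin of a listed thing).
The state is a dict: "time_s": time; "joints": joint angles; "joint_vel": joint speeds; "effort": joint torques, N m; "tcp_pos": TCP position; "tool_rot": TCP orientation; "force": force on the tool from outside, world axes, zero at the start; "wrist_torque": the same for the moment, N m; "grip_width": finger opening in mm; "gripper_force": force on a finger pad.
Only numpy, scipy, OpenCV 4.12 (cv2) and the standard library are available. Lean on these libraries where they do the work, as an engineer would, in place of code of your own. Each camera call takes 0.05 s, during which the arm holds its last target. There are 200 camera calls.

## Working session

There is one attempt and no reset: what is moved stays moved. The work goes in short steps, Python scripts to look and compute and a shell command to move; the robot and the scene stay as the last step left them, time stands still between calls to the robot, and variables do not carry over. Pictures are saved under pics/ and viewed, at most 10 in all, crops included, and the job is handed in when it is done.

```bash
mkdir -p pics; cat > h.py <<'E'
import numpy as np, cv2
from bench import env
def ray(cam,rc):
    c=env.get_calibration(cam); K=np.array(c['K'],float); d=np.array(c['dist'],float)
    R=cv2.Rodrigues(np.array(c['rvec'],float))[0]; t=np.array(c['tvec'],float).ravel()
    p=cv2.undistortPoints(np.array([[[rc[1],rc[0]]]],float),K,d).ravel()
    return -R.T@t, R.T@np.array([p[0],p[1],1.]), R, t
def atz(cam,rc,z):
    o,v,_,_=ray(cam,rc); return o+v*(z-o[2])/v[2]
def atd(cam,rc,d):
    o,v,_,_=ray(cam,rc); return o+v*d
def tri(obs):
    A=np.zeros((3,3));b=np.zeros(3)
    for cam,rc in obs:
        o,v,_,_=ray(cam,rc); v=v/np.linalg.norm(v); P=np.eye(3)-np.outer(v,v); A+=P;b+=P@o
    return np.linalg.solve(A,b)
def cloud(cam,D,mask):
    c=env.get_calibration(cam); K=np.array(c['K'],float); d=np.array(c['dist'],float)
    R=cv2.Rodrigues(np.array(c['rvec'],float))[0]; t=np.array(c['tvec'],float).ravel()
    r,q=np.nonzero(mask&(D>0)); p=cv2.undistortPoints(np.stack([q,r],1)[:,None].astype(float),K,d)[:,0]
    z=D[r,q]; return (np.c_[p*z[:,None],z]-t)@R
E
python3 - <<'E'
from h import *
np.set_printoptions(precision=1,suppress=True)
for cam in ['scene','side']:
    im,D=env.camera(cam); cv2.imwrite(f'pics/{cam}0.png',im[:,:,::-1]); np.save(cam+'0.npy',D)
    print(cam,'campos',ray(cam,[240,320])[0])
    for n in ['paddle_bar','hood_hinge','paddle_pivot','cabinet','mug','mug_handle','bowl','salt_shaker','timer','peg0_tip']:
        for x in env.place_of(n,cam)[:2]:
            r,c=x['location']; d=D[int(np.clip(r,0,479)),int(np.clip(c,0,639))]
            print(n,round(x['p'],2),np.array([r,c]),atd(cam,(r,c),d))
s=env.state();print(s['tcp_pos'],s['force'],env.tcp_to_grasp); print(np.array(s['tool_rot']))
E
```

```text
scene campos [ 146.2 -738.3  848. ]
paddle_bar 0.57 [165.9 235.8] [426.6 108.9 179.5]
paddle_bar 0.54 [288.2 301.4] [ 438.2 -145.7   68.6]
hood_hinge 0.75 [167.2 235.2] [424.2 106.3 178.9]
paddle_pivot 0.88 [153.4 268. ] [503.  124.8 173.3]
mug 0.59 [280.4 319.9] [ 468.  -161.2   89.6]
mug_handle 0.92 [287.9 301.8] [466.1 -91.   -3. ]
bowl 0.71 [279.4 332.4] [ 488.8 -170.    90. ]
bowl 0.62 [390.2 384.7] [ 479.8 -368.4   11.2]
salt_shaker 0.74 [320.  412.6] [ 600.5 -276.2   22.3]
timer 0.87 [338.3 390.4] [ 537.7 -295.1   30.9]
side campos [507.1 891.9 742.7]
paddle_bar 0.69 [269.1 369.5] [423.1 123.3 182.6]
paddle_pivot 0.61 [275.6 326.7] [498.1 127.9 173.4]
cabinet 0.44 [218.6 333. ] [ 475.1 -321.4   22.3]
mug 0.67 [231.  338.7] [ 466.6 -153.2   89.3]
mug 0.6 [243.9 353.8] [ 432.7 -138.4   63.3]
mug_handle 0.67 [245.9 353.9] [ 432.5 -137.9   58.2]
bowl 0.91 [216.9 334. ] [ 472.7 -312.1   32.9]
salt_shaker 0.55 [238.2 279.3] [ 610.7 -243.    14.7]
timer 0.88 [237.1 301.7] [ 555.3 -253.7   10.2]
[650.    0.  218.7] [-0.4  0.9  0.5] 18.8
[[-0.  1.  0.]
 [ 1.  0.  0.]
 [ 0.  0. -1.]]
```

```bash
python3 - <<'E'
import cv2,numpy as np
a=cv2.imread('pics/scene0.png');b=cv2.imread('pics/side0.png')
o=np.hstack([a[100:440,120:520],b[180:380,190:425].repeat(1,0)[:200].copy() if 0 else cv2.resize(b[180:380,190:425],(400,340))])
cv2.imwrite('pics/both0.png',o)
E
python3 - <<'E'
from h import *
np.set_printoptions(precision=1,suppress=True)
P=[]
for cam in ['scene','side']:
    D=np.load(''+cam+'0.npy'); C=cloud(cam,D,np.ones(D.shape,bool)); P.append(C)
    # hood top plane
    s=C[(abs(C[:,2]-160)<6)&(C[:,0]>350)&(C[:,0]<800)&(C[:,1]>-100)&(C[:,1]<400)]
    rect=cv2.minAreaRect(s[:,:2].astype(np.float32)); print(cam,len(s),rect,np.median(s[:,2]))
    b=cv2.boxPoints(rect);print(b)
    for n in ['bowl','salt_shaker','timer','mug']:
        for x in env.masks_of(n,cam)[:2]:
            m=cloud(cam,D,x['mask']); m=m[(m[:,2]>8)&(m[:,2]<120)]
            if len(m): print(n,round(x['p'],2),len(m),np.percentile(m,3,0),np.percentile(m,97,0))
C=np.vstack(P)
s=C[(abs(C[:,2]-91)<3)&(C[:,0]>350)&(C[:,0]<600)&(C[:,1]>-260)&(C[:,1]<-80)]
print('mugtop',len(s),cv2.minEnclosingCircle(s[:,:2].astype(np.float32)),s.mean(0))
E
```

```text
scene 7115 ((543.1605834960938, 122.69995880126953), (197.19378662109375, 279.1278381347656), 3.6308717727661133) 159.3987010927907
[[435.9 255.7]
 [453.6 -22.8]
 [650.4 -10.3]
 [632.7 268.2]]
bowl 0.84 3432 [ 429.5 -417.4    8.8] [ 529.3 -316.4   63.9]
salt_shaker 0.73 705 [ 594.  -286.3    9.9] [ 626.2 -254.4   72.8]
timer 0.59 670 [ 527.9 -310.5   13.3] [ 573.6 -266.6   43.5]
mug 0.62 2222 [ 433.2 -199.1   12.4] [ 518.2 -136.2   92.7]
side 10204 ((541.5442504882812, 124.27508544921875), (194.98292541503906, 279.88720703125), 3.2845020294189453) 159.35708288384293
[[436.2 258.4]
 [452.2 -21. ]
 [646.9  -9.9]
 [630.9 269.6]]
bowl 0.67 1143 [ 428.2 -415.5   15.1] [ 524.2 -309.5   63.1]
salt_shaker 0.66 356 [ 594.3 -262.8   11.1] [ 631. -243.   70.]
timer 0.95 351 [ 529.4 -292.1    9.3] [ 578.9 -250.2   42. ]
timer 0.51 558 [ 427.3 -187.5   29.5] [ 522.7 -127.4   92.1]
mug 0.77 517 [ 427.3 -186.3   29.4] [ 520.4 -127.3   92. ]
mugtop 1084 ((490.020751953125, -160.28659057617188), 38.385562896728516) [ 489.8 -162.    90.1]
```

View pics/both0.png

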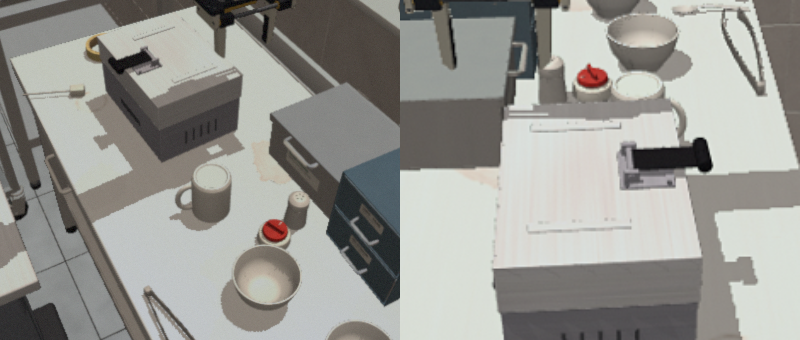

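The case sits at about (542, 124) with a yaw of 3.5°, which puts the bar near (427, 116, 176). The mug axis is at (490, -161) and its handle points to about (434, -138). The bowl, shaker and timer are all to the right of the mug.

```bash
cat >> h.py <<'E'
from scipy.spatial.transform import Rotation as Ro, Slerp
np.set_printoptions(precision=3,suppress=True)
def Rdown(a,tilt=0):
    "tool down, tool x at world heading a (rad)"
    x=np.array([np.cos(a),np.sin(a),0]);z=np.array([0,0,-1.]);R=np.c_[x,np.cross(z,x),z]
    return R@Ro.from_rotvec([0,tilt,0]).as_matrix()
def plan(p,R,n,s=None):
    s=s or env.state(); p0=np.array(s['tcp_pos']);R0=np.array(s['tool_rot'])
    rv=Ro.from_matrix(R0.T@R).as_rotvec()
    dp=(np.array(p)-p0)/n; Rc=R0
    print('rv',rv/n)
    for i in range(n):
        print((Rc.T@dp/10).round(2)); Rc=Rc@Ro.from_rotvec(rv/n).as_matrix()
E
python3 - <<'E'
from h import *
c=env.get_calibration('wrist');s=env.state()
o,v,R,t=ray('wrist',[240,320]); T=np.array(s['tool_rot'])
print('cam in tool',T.T@(o-s['tcp_pos']),'view dir',T.T@v)
plan([427,116.5,235],Rdown(.061),10+1)
plan([427,116.5,235],Rdown(.061+np.pi),11)
E
```

```text
cam in tool [  65.274   -0.498 -166.042] view dir [-0.244  0.004  0.97 ]
rv [-0.     0.     0.137]
[ 1.06 -2.03 -0.15]
[ 0.77 -2.15 -0.15]
[ 0.47 -2.24 -0.15]
[ 0.16 -2.28 -0.15]
[-0.15 -2.28 -0.15]
[-0.47 -2.24 -0.15]
[-0.77 -2.15 -0.15]
[-1.05 -2.03 -0.15]
[-1.32 -1.87 -0.15]
[-1.57 -1.67 -0.15]
[-1.78 -1.44 -0.15]
rv [-0.    -0.    -0.148]
[ 1.06 -2.03 -0.15]
[ 1.35 -1.85 -0.15]
[ 1.61 -1.63 -0.15]
[ 1.83 -1.37 -0.15]
[ 2.01 -1.09 -0.15]
[ 2.15 -0.78 -0.15]
[ 2.24 -0.45 -0.15]
[ 2.28 -0.12 -0.15]
[ 2.28  0.22 -0.15]
[ 2.22  0.56 -0.15]
[ 2.11  0.88 -0.15]
```

```bash
python3 -m inch '{"linear":[[1.06,-2.03,-0.15],[1.35,-1.85,-0.15],[1.61,-1.63,-0.15],[1.83,-1.37,-0.15],[2.01,-1.09,-0.15],[2.15,-0.78,-0.15],[2.24,-0.45,-0.15],[2.28,-0.12,-0.15],[2.28,0.22,-0.15],[2.22,0.56,-0.15]],"dr":[[0,0,-0.148],[0,0,-0.148],[0,0,-0.148],[0,0,-0.148],[0,0,-0.148],[0,0,-0.148],[0,0,-0.148],[0,0,-0.148],[0,0,-0.148],[0,0,-0.148]],"jaw":[1,1,1,1,1,1,1,0.85,0.85,0.85]}' 20
python3 - <<'E'
from h import *
im,D=env.camera('wrist'); cv2.imwrite('pics/w1.png',im[:,:,::-1])
for n in ['paddle_bar','paddle_pivot']:
    for x in env.place_of(n,'wrist')[:2]:
        r,c=x['location']; print(n,x['p'],(r,c),atz('wrist',(r,c),176 if n=='paddle_bar' else 172),D[int(r),int(c)])
for x in env.masks_of('paddle_bar','wrist')[:1]:
    C=cloud('wrist',D,x['mask']); print(np.percentile(C,[2,50,98],0))
C=cloud('wrist',D,np.ones(D.shape,bool));s=C[(C[:,2]>172)&(C[:,2]<190)&(C[:,0]<440)];print(len(s),np.percentile(s,[1,50,99],0))
plan([427,116.5,235],Rdown(.061+np.pi),2)
print(env.state()['tcp_pos'],env.state()['joints'])
E
```

```text
time_s: 2.5
tcp_pos: [446.6, 106.6, 233.9]
tool_rot: [[-0.996, 0.085, 0.001], [0.085, 0.996, -0.0], [-0.001, -0.0, -1.0]]
force: [-0.2, 0.0, 0.5]
grip_width: 79.7
gripper_force: 0.0
paddle_bar 0.83 (222.3, 333.1) [424.587 117.886 176.   ] 221.07684
paddle_pivot 0.97 (332.6, 345.7) [504.593 119.21  172.   ] 73.70422
[[421.974  96.955 175.12 ]
 [454.151 117.364 176.848]
 [495.52  135.111 184.213]]
2056 [[420.922  94.202 175.534]
 [428.583 116.091 182.355]
 [439.706 136.772 184.886]]
rv [-0.     0.001 -0.077]
[ 1.09  0.42 -0.05]
[ 1.06  0.51 -0.05]
[448.008 106.003 234.007] [ 0.053  0.332 -0.444  1.915  0.176  0.931  1.002]
```

```bash
python3 -m inch '{"linear":[[1.1,0.42,0],[1.06,0.5,0],[0,0,1.8],[0,0,1.8],[0,0,1.8],[0,0,1.8],[0,0,0],[0,0,0],[0,0,0],[0,0,0]],"dr":[[0,0,-0.077],[0,0,-0.077],[0,0,0],[0,0,0],[0,0,0],[0,0,0],[0,0,0],[0,0,0],[0,0,0],[0,0,0]],"jaw":[0.7,0.7,0.7,0.7,0.7,0.7,0.7,0,0,0]}' 30
```

```text
time_s: 3.7
tcp_pos: [427.1, 116.7, 162.5]
tool_rot: [[-0.998, -0.062, 0.002], [-0.062, 0.998, 0.0], [-0.002, 0.0, -1.0]]
force: [-0.2, -0.8, 0.3]
grip_width: 45.7
gripper_force: 0.0
```

```bash
python3 - <<'E'
from h import *
def bar(pad,hood):
    a=np.arctan2(4,-75)-pad; b=75.1*np.array([np.cos(a),np.sin(a)])+[-135,72]
    r=np.hypot(*b);t=np.arctan2(b[1],b[0])-hood; return r*np.array([np.cos(t),np.sin(t)])
pts=[bar(p,0) for p in np.linspace(0,.52,6)]+[bar(.52,h) for h in np.linspace(0,1.42,22)[1:]]
pts=np.array(pts); d=-np.diff(pts,axis=0)/10
print(d.round(2).tolist()); print(pts[-1])
E
```

```text
[[-0.08, -0.78], [-0.16, -0.76], [-0.24, -0.74], [-0.32, -0.71], [-0.39, -0.68], [-0.81, -1.31], [-0.89, -1.26], [-0.98, -1.19], [-1.05, -1.12], [-1.13, -1.05], [-1.2, -0.97], [-1.26, -0.89], [-1.32, -0.8], [-1.37, -0.71], [-1.41, -0.62], [-1.45, -0.52], [-1.48, -0.42], [-1.51, -0.32], [-1.53, -0.22], [-1.54, -0.11], [-1.54, -0.01], [-1.54, 0.1], [-1.53, 0.2], [-1.51, 0.3], [-1.49, 0.4], [-1.46, 0.5]]
[ 81.696 212.781]
```

```bash
python3 -m inch '{"linear":[[0,0,0],[0,0,0],[-0.08,0,-0.78],[-0.16,0,-0.76],[-0.24,0,-0.74],[-0.32,0,-0.71],[-0.39,0,-0.68],[0,0,0],[-0.81,0,-1.31],[-0.89,0,-1.26]],"dr":[[0,0,0],[0,0,0],[0,0,0],[0,0,0],[0,0,0],[0,0,0],[0,0,0],[0,0,0],[0,0,0],[0,0,0]],"jaw":[0,0,0,0,0,0,0,0,0,0]}' 30
```

```text
time_s: 4.7
tcp_pos: [452.3, 118.2, 223.3]
tool_rot: [[-0.998, -0.064, -0.007], [-0.064, 0.998, -0.001], [0.007, -0.001, -1.0]]
force: [-1.9, 2.0, -8.2]
grip_width: 44.0
gripper_force: 30.0
```

```bash
python3 -m inch '{"linear":[[-0.98,0,-1.19],[-1.05,0,-1.12],[-1.13,0,-1.05],[-1.2,0,-0.97],[-1.26,0,-0.89],[-1.32,0,-0.8],[-1.37,0,-0.71],[-1.41,0,-0.62],[-1.45,0,-0.52],[-1.48,0,-0.42]],"dr":[[0,0,0],[0,0,0],[0,0,0],[0,0,0],[0,0,0],[0,0,0],[0,0,0],[0,0,0],[0,0,0],[0,0,0]],"jaw":[0,0,0,0,0,0,0,0,0,0]}' 30
```

```text
time_s: 5.7
tcp_pos: [578.9, 125.6, 307.0]
tool_rot: [[-0.998, -0.064, -0.007], [-0.064, 0.998, -0.003], [0.007, -0.002, -1.0]]
force: [-5.5, 0.4, -1.5]
grip_width: 43.6
gripper_force: 30.0
```

```bash
python3 -m inch '{"linear":[[-1.51,0,-0.32],[-1.53,0,-0.22],[-1.54,0,-0.11],[-1.54,0,0],[-1.54,0,0.1],[-1.53,0,0.2],[-1.51,0,0.3],[-1.49,0,0.4],[-1.46,0,0.5],[0,0,0]],"dr":[[0,0,0],[0,0,0],[0,0,0],[0,0,0],[0,0,0],[0,0,0],[0,0,0],[0,0,0],[0,0,0],[0,0,0]],"jaw":[0,0,0,0,0,0,0,0,0,0]}' 30
```

```text
time_s: 6.7
tcp_pos: [720.3, 133.8, 302.4]
tool_rot: [[-0.998, -0.061, 0.008], [-0.061, 0.998, -0.0], [-0.008, -0.001, -1.0]]
force: [-1.6, -0.7, 7.9]
grip_width: 42.9
gripper_force: 30.0
```

```bash
python3 -m inch '{"linear":[[0,0,0],[0,0,0],[0,0,0],[0,0,-2],[0,0,-2],[0,0,-2],[0,0,-2],[3,-3,0],[4,-4,0],[4,-4,0]],"dr":[[0,0,0],[0,0,0],[0,0,0],[0,0,0],[0,0,0],[0,0,0],[0,0,0],[0,0,0],[0,0,0],[0,0,0]],"jaw":[0.75,0.75,0.75,0.75,0.75,0.75,0.75,0.75,0.75,0.75]}' 30
python3 - <<'E'
from h import *
obs={}
for cam in ['scene','side','wrist']:
    im,D=env.camera(cam); cv2.imwrite(f'pics/{cam}2.png',im[:,:,::-1]); np.save(f'{cam}2.npy',D)
    for n in ['peg0_tip','peg1_tip','paddle_bar','peg_rack','hood_hinge']:
        for x in env.place_of(n,cam)[:2]:
            r,c=x['location']; print(cam,n,round(x['p'],2),np.array([r,c]),atz(cam,(r,c),116),atd(cam,(r,c),D[int(r),int(c)]))
E
```

```text
time_s: 7.7
tcp_pos: [622.3, 27.1, 377.8]
tool_rot: [[-0.998, -0.064, -0.0], [-0.064, 0.998, -0.001], [0.0, -0.001, -1.0]]
force: [0.9, -1.9, 0.5]
grip_width: 69.8
gripper_force: 0.0
scene peg0_tip 0.86 [157.5 273.4] [537.362 178.796 116.   ] [535.187 173.699 120.069]
scene peg1_tip 0.85 [186.2 302.8] [548.682  60.675 116.   ] [544.862  53.091 122.948]
scene peg1_tip 0.37 [158.9 275.8] [539.804 171.702 116.   ] [537.373 166.082 120.521]
scene paddle_bar 0.49 [ 69.3 352.3] [899.375 445.238 116.   ] [693.162 121.2   316.419]
scene peg_rack 0.9 [207.3 291.4] [498.668  12.958 116.   ] [549.164 120.581  11.134]
scene hood_hinge 0.62 [158.7 327.1] [639.089 119.946 116.   ] [650.068 139.062  99.695]
side peg0_tip 0.65 [318.3 306.5] [534.445 174.271 116.   ] [534.24  179.645 120.693]
side peg1_tip 0.75 [281.9 303.8] [541.011  69.861 116.   ] [540.932  71.793 117.473]
side paddle_bar 0.65 [210.7 203. ] [ 783.534 -210.1    116.   ] [693.438 149.107 320.268]
side peg_rack 0.56 [339.5 301.3] [542.354 227.336 116.   ] [548.414 113.002   8.186]
wrist peg0_tip 0.76 [138.7 450.3] [537.696 171.936 116.   ] [538.037 169.347 123.475]
wrist peg1_tip 0.71 [136.6 351. ] [543.147  59.384 116.   ] [543.432  58.654 124.704]
wrist hood_hinge 0.97 [220.4 398.4] [635.059 123.014 116.   ] [656.238 150.096  -0.253]
```

```bash
python3 - <<'E'
from h import *
plan([438,-140,190],Rdown(np.radians(158.6)),10)
E
```

```text
rv [ 0.    -0.     0.044]
[ 1.96 -1.56  1.88]
[ 1.89 -1.65  1.88]
[ 1.81 -1.73  1.88]
[ 1.74 -1.8   1.88]
[ 1.66 -1.88  1.88]
[ 1.57 -1.95  1.88]
[ 1.49 -2.02  1.88]
[ 1.4  -2.08  1.88]
[ 1.3  -2.14  1.88]
[ 1.21 -2.19  1.88]
```

View pics/scene2.png

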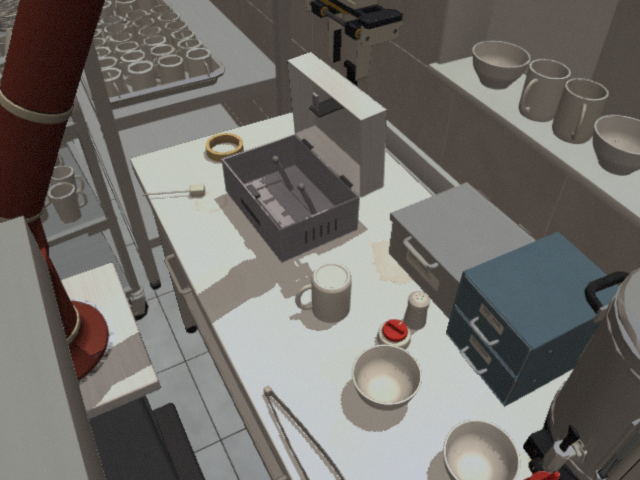

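The hood stands open at about (340, 120). Both peg tips show, at (275, 157) and (303, 186), and the mug and its handle are at (330, 292) and (302, 297). I'm moving to the mug next.

```bash
python3 -m inch '{"linear":[[1.96,-1.56,1.88],[1.89,-1.65,1.88],[1.81,-1.73,1.88],[1.74,-1.8,1.88],[1.66,-1.88,1.88],[1.57,-1.95,1.88],[1.49,-2.02,1.88],[1.4,-2.08,1.88],[1.3,-2.14,1.88],[1.21,-2.19,1.88]],"dr":[[0,0,0.044],[0,0,0.044],[0,0,0.044],[0,0,0.044],[0,0,0.044],[0,0,0.044],[0,0,0.044],[0,0,0.044],[0,0,0.044],[0,0,0.044]],"jaw":[0.55,0.55,0.55,0.55,0.55,0.55,0.55,0.55,0.55,0.55]}' 30
python3 - <<'E'
from h import *
im,D=env.camera('wrist'); cv2.imwrite('pics/w3.png',im[:,:,::-1])
for n in ['mug_handle','mug']:
    for x in env.place_of(n,'wrist')[:2]:
        r,c=x['location']; print(n,x['p'],(r,c),atz('wrist',(r,c),57 if n!='mug' else 92),atd('wrist',(r,c),D[int(r),int(c)]))
C=cloud('wrist',D,np.ones(D.shape,bool))
s=C[(abs(C[:,2]-91)<3)&(C[:,0]>440)&(C[:,0]<540)&(C[:,1]<-110)];print(len(s),cv2.minEnclosingCircle(s[:,:2].astype(np.float32)))
a=np.array(cv2.minEnclosingCircle(s[:,:2].astype(np.float32))[0])
h=C[(C[:,2]>12)&(C[:,2]<84)&(np.hypot(*(C[:,:2]-a).T)>44)&(np.hypot(*(C[:,:2]-a).T)<75)&(C[:,0]<480)]
print(len(h),h.mean(0),np.percentile(h,[2,98],0)); d=np.median(h[:,:2],0)-a; print('handle dir',np.degrees(np.arctan2(d[1],d[0])))
e=C[(C[:,2]>60)&(C[:,2]<84)&(np.hypot(*(C[:,:2]-a).T)>44)&(np.hypot(*(C[:,:2]-a).T)<75)&(C[:,0]<480)];print(len(e),e.mean(0) if len(e) else'')
E
```

```text
time_s: 9.6
tcp_pos: [437.1, -140.6, 190.2]
tool_rot: [[-0.929, 0.37, 0.001], [0.37, 0.929, -0.0], [-0.001, 0.0, -1.0]]
force: [0.4, -0.2, -0.1]
grip_width: 51.3
gripper_force: 0.0
mug_handle 0.96 (225.6, 312.0) [ 426.774 -146.817   57.   ] [ 426.009 -146.415   61.214]
mug 0.82 (291.1, 317.3) [ 472.961 -157.489   92.   ] [ 474.092 -157.953   88.959]
mug 0.32 (307.4, 320.0) [ 486.242 -160.558   92.   ] [ 487.069 -160.879   90.043]
4220 ((487.79974365234375, -162.02133178710938), 35.72665786743164)
326 [ 433.737 -146.12    62.252] [[ 423.073 -151.581   21.859]
 [ 445.085 -141.533   75.215]]
handle dir 163.63479824521025
223 [ 436.722 -147.089   69.03 ]
```

View pics/w3.png

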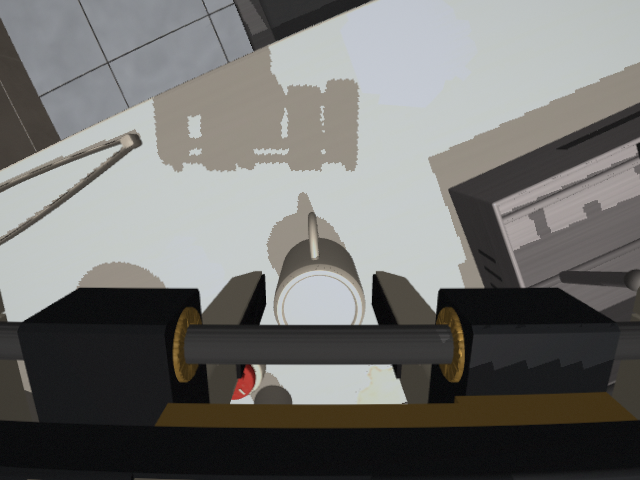

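The handle runs from about (312, 215) to (315, 258) in the wrist picture. That gives a direction of about 164° and a handle point near (435, -146).

```bash
python3 -m inch '{"linear":[[0,-0.58,1.5],[0,0,2.3],[0,0,2.9],[0,0,2.9],[0,0,2.9],[0,0,2.7],[0,0,0],[0,0,0],[0,0,0],[0,0,0]],"dr":[[0,0,-0.1],[0,0,0],[0,0,0],[0,0,0],[0,0,0],[0,0,0],[0,0,0],[0,0,0],[0,0,0],[0,0,0]],"jaw":[0.5,0.5,0.5,0.5,0.5,0.5,0.5,0,0,0]}' 45
```

```text
time_s: 10.75
tcp_pos: [436.8, -145.5, 39.9]
tool_rot: [[-0.962, 0.273, 0.003], [0.273, 0.962, -0.001], [-0.003, 0.0, -1.0]]
force: [0.3, -0.1, 1.0]
grip_width: 27.1
gripper_force: 0.0
```

```bash
python3 -m inch '{"linear":[[0,0,0],[0,0,0],[0,0,0],[0,0,-0.5],[0,0,-1],[0,0,-1.5],[0,0,-2],[0,0,-2],[0,0,-2],[0,0,-2]],"dr":[[0,0,0],[0,0,0],[0,0,0],[0,0,0],[0,0,0],[0,0,0],[0,0,0],[0,0,0],[0,0,0],[0,0,0]],"jaw":[0,0,0,0,0,0,0,0,0,0]}' 45
```

```text
time_s: 11.75
tcp_pos: [434.8, -145.0, 149.6]
tool_rot: [[-0.962, 0.273, -0.001], [0.273, 0.962, 0.0], [0.001, 0.0, -1.0]]
force: [0.5, -0.2, -2.6]
grip_width: 6.6
gripper_force: 45.0
```

```bash
python3 - <<'E'
from h import *
plan([497,59.2,207],Rdown(np.radians(183.5)),10)
E
```

```text
rv [ 0.    -0.    -0.034]
[-0.04  2.13 -0.57]
[-0.11  2.13 -0.57]
[-0.18  2.13 -0.57]
[-0.26  2.12 -0.57]
[-0.33  2.11 -0.57]
[-0.4   2.1  -0.57]
[-0.47  2.08 -0.57]
[-0.54  2.07 -0.57]
[-0.61  2.05 -0.57]
[-0.68  2.02 -0.57]
```

```bash
python3 -m inch '{"linear":[[-0.04,2.13,-1.2],[-0.11,2.13,-1.2],[-0.18,2.13,-1.2],[-0.26,2.12,-1.2],[-0.33,2.11,-0.9],[-0.4,2.1,0],[-0.47,2.08,0],[-0.54,2.07,0],[-0.61,2.05,0],[-0.68,2.02,0]],"dr":[[0,0,-0.034],[0,0,-0.034],[0,0,-0.034],[0,0,-0.034],[0,0,-0.034],[0,0,-0.034],[0,0,-0.034],[0,0,-0.034],[0,0,-0.034],[0,0,-0.034]],"jaw":[0,0,0,0,0,0,0,0,0,0]}' 45
python3 - <<'E'
from h import *
ims=[]
for cam in ['scene','side','wrist']:
    im,D=env.camera(cam); ims.append(im[:,:,::-1]); 
    s=env.state(); print(s['tcp_pos']) if cam=='scene' else 0
    for x in env.place_of('peg1_tip',cam)[:1]: print(cam,'peg1',x['p'],x['location'],atz(cam,x['location'],116))
    for x in env.masks_of('mug',cam)[:1]:
        C=cloud(cam,D,x['mask']); C=C[(C[:,2]>100)&(np.hypot(C[:,0]-553,C[:,1]-62)<90)]; print(cam,x['p'],len(C),np.percentile(C,[2,50,98],0))
        np.save('mug_'+cam+'.npy',C)
        if cam=='wrist':
            t=C[C[:,2]>C[:,2].max()-25]; 
            c=t.mean(0); u,_,v=np.linalg.svd(t-c,full_matrices=False); print('plane n',v[2],c)
        else:
            # base plane: highest cluster, normal by ransac-lite
            best=None;rng=np.random.default_rng(0)
            for _ in range(500):
                p=C[rng.choice(len(C),3,False)];n=np.cross(p[1]-p[0],p[2]-p[0]);n/=np.linalg.norm(n)+1e-9
                if abs(n[2])<.8: continue
                k=abs((C-p[0])@n)<2
                if best is None or k.sum()>best.sum(): best=k
            t=C[best];c=t.mean(0);v=np.linalg.svd(t-c,full_matrices=False)[2];print('base',len(t),'n',v[2]*np.sign(v[2][2]),c,cv2.minEnclosingCircle(t[:,:2].astype(np.float32)))
a=cv2.resize(ims[0][20:260,200:440],(480,480));b=cv2.resize(ims[1][180:360,220:340],(320,480))
cv2.imwrite('pics/m4.png',np.hstack([a,b]))
E
```

```text
time_s: 12.75
tcp_pos: [496.8, 59.7, 205.7]
tool_rot: [[-0.998, -0.065, -0.001], [-0.065, 0.998, -0.0], [0.001, -0.0, -1.0]]
force: [-0.3, 0.7, -2.1]
grip_width: 6.7
gripper_force: 45.0
[497.879  64.848 206.085]
scene peg1 0.75 [185.5, 303.1] [550.273  62.406 116.   ]
scene 0.67 1247 [[489.423  23.946 169.115]
 [540.783  31.811 205.07 ]
 [582.771  59.879 253.937]]
base 95 n [-0.412 -0.22   0.884] [536.557  39.526 187.901] ((543.3418579101562, 49.740760803222656), 41.215904235839844)
side peg1 0.74 [231.7, 325.5] [ 497.054 -108.405  116.   ]
side 0.83 2354 [[498.243  40.338 170.325]
 [550.675  93.19  226.283]
 [585.964 103.663 257.572]]
base 525 n [-0.041  0.028  0.999] [554.607  67.92  255.387] ((550.9708862304688, 68.00899505615234), 35.41904830932617)
wrist peg1 0.41 [245.9, 2.2] [ 513.699 -178.692  116.   ]
wrist 0.92 1954 [[485.489  53.073 203.544]
 [515.464  57.185 242.28 ]
 [520.122  63.301 257.545]]
plane n [0.784 0.047 0.619] [474.846  57.36  315.396]
```

View pics/m4.png

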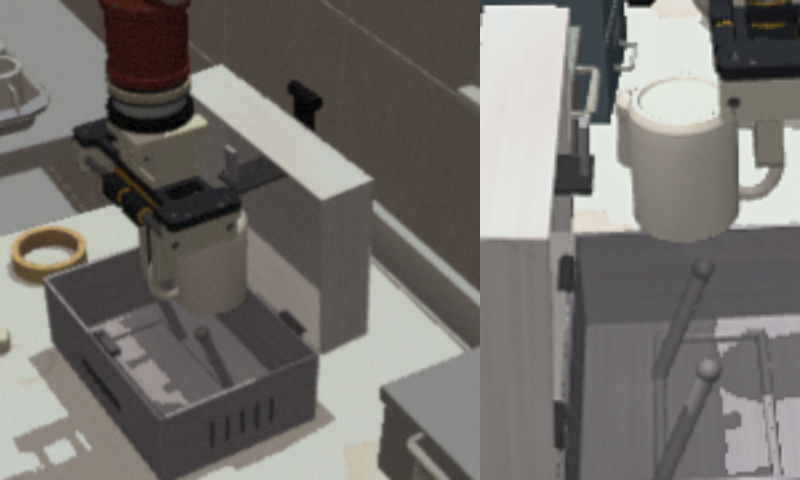

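The mug hangs upright, within about 2°, over peg 1, whose tip is at (205, 332) in the left view and (708, 368) in the right. I'm correcting y by 4 mm and lowering.

```bash
python3 -m inch '{"linear":[[0,-0.4,0],[0,0,0.8],[0,0,1.5],[0,0,1.6],[0,0,1.6],[0,0,1.6],[0,0,1.5],[0,0,1.2],[0,0,1],[0,0,0]],"dr":[[0,0,0],[0,0,0],[0,0,0],[0,0,0],[0,0,0],[0,0,0],[0,0,0],[0,0,0],[0,0,0],[0,0,0]],"jaw":[0,0,0,0,0,0,0,0,0,0]}' 45
```

```text
time_s: 14.2
tcp_pos: [496.9, 54.8, 96.1]
tool_rot: [[-0.998, -0.063, -0.003], [-0.063, 0.998, -0.0], [0.003, -0.0, -1.0]]
force: [0.1, -0.6, -3.2]
grip_width: 6.6
gripper_force: 45.0
```

```bash
python3 -m inch '{"linear":[[0,0.3,0],[0,0.1,0.3],[0,0,0.3],[0,0,0.3],[0,0,0.3],[0,0,0],[0,0,0],[0,0,0],[0,0,0],[0,0,0]],"dr":[[0,0,0],[0,0,0],[0,0,0],[0,0,0],[0,0,0],[0,0,0],[0,0,0],[0,0,0],[0,0,0],[0,0,0]],"jaw":[0,0,0,0,0,0,0,0,0,0]}' 45
```

```text
time_s: 15.2
tcp_pos: [497.6, 59.0, 85.6]
tool_rot: [[-0.998, -0.063, 0.0], [-0.063, 0.998, 0.0], [-0.0, 0.0, -1.0]]
force: [0.2, 0.1, -1.6]
grip_width: 6.6
gripper_force: 45.0
```

```bash
python3 -m inch '{"linear":[[0,0,0.15],[0,0,0.15],[0,0,0.1],[0,0,0],[0,0,0],[0,0,0],[0,0,0],[0,0,0],[0,0,0],[0,0,0]],"dr":[[0,0,0],[0,0,0],[0,0,0],[0,0,0],[0,0,0],[0,0,0],[0,0,0],[0,0,0],[0,0,0],[0,0,0]],"jaw":[0,0,0,0,0,0,0,0,0,0]}' 45
python3 - <<'E'
from h import *
ims=[]
for cam in ['scene','side']:
    im,D=env.camera(cam); ims.append(im[:,:,::-1])
print(env.state()['force'],env.state()['tcp_pos'])
a=cv2.resize(ims[0][20:260,200:440],(480,480));b=cv2.resize(ims[1][180:360,220:340],(320,480))
cv2.imwrite('pics/m5.png',np.hstack([a,b]))
E
```

```text
time_s: 16.2
tcp_pos: [497.5, 59.0, 81.5]
tool_rot: [[-0.998, -0.063, -0.0], [-0.063, 0.998, 0.0], [0.0, 0.0, -1.0]]
force: [0.3, -0.2, -2.5]
grip_width: 6.3
gripper_force: 45.0
[-0.143 -0.33  -2.983] [497.5    59.038  81.46 ]
```

View pics/m5.png

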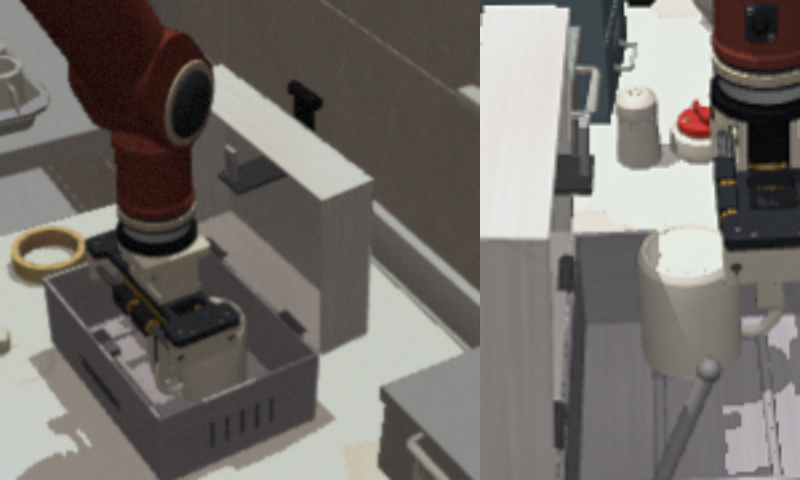

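The mug is inside the case over peg 1. The free peg, peg 0, shows in front at (708, 368). The ball hasn't touched the mug floor yet, so I keep lowering.

```bash
python3 -m inch '{"linear":[[0,0,0.15],[0,0,0.15],[0,0,0.15],[0,0,0],[0,0,0],[0,0,0],[0,0,0],[0,0,0],[0,0,0],[0,0,0]],"dr":[[0,0,0],[0,0,0],[0,0,0],[0,0,0],[0,0,0],[0,0,0],[0,0,0],[0,0,0],[0,0,0],[0,0,0]],"jaw":[0,0,0,0,0,0,0,0,0,0]}' 45
```

```text
time_s: 17.3
tcp_pos: [498.6, 59.2, 78.4]
tool_rot: [[-0.998, -0.063, 0.003], [-0.063, 0.998, -0.0], [-0.003, -0.0, -1.0]]
force: [-2.4, -0.6, 7.3]
grip_width: 6.5
gripper_force: 45.0
```

```bash
python3 -m inch '{"linear":[[0,0,-0.15],[0,0,0],[0,0,0],[0,0,0],[0,0,0],[0,0,0],[0,0,0],[0,0,0],[0,0,0],[0,0,0]],"dr":[[0,0,0],[0,0,0],[0,0,0],[0,0,0],[0,0,0],[0,0,0],[0,0,0],[0,0,0],[0,0,0],[0,0,0]],"jaw":[0,0,0.04,0.08,0.12,0.2,0.3,0.4,0.45,0.45]}' 45
python3 - <<'E'
from h import *
ims=[]
for cam in ['scene','side']:
    im,D=env.camera(cam); ims.append(im[:,:,::-1])
print(env.state()['force'],env.state()['tcp_pos'])
a=cv2.resize(ims[0][20:260,200:440],(480,480));b=cv2.resize(ims[1][180:360,220:340],(320,480))
cv2.imwrite('pics/m6.png',np.hstack([a,b]))
E
```

```text
time_s: 18.3
tcp_pos: [497.5, 59.0, 78.4]
tool_rot: [[-0.998, -0.063, -0.0], [-0.063, 0.998, 0.0], [0.0, 0.0, -1.0]]
force: [-0.2, -0.1, 0.3]
grip_width: 41.1
gripper_force: 0.0
[-0.294  0.102 -0.459] [497.512  59.039  78.45 ]
```

View pics/m6.png

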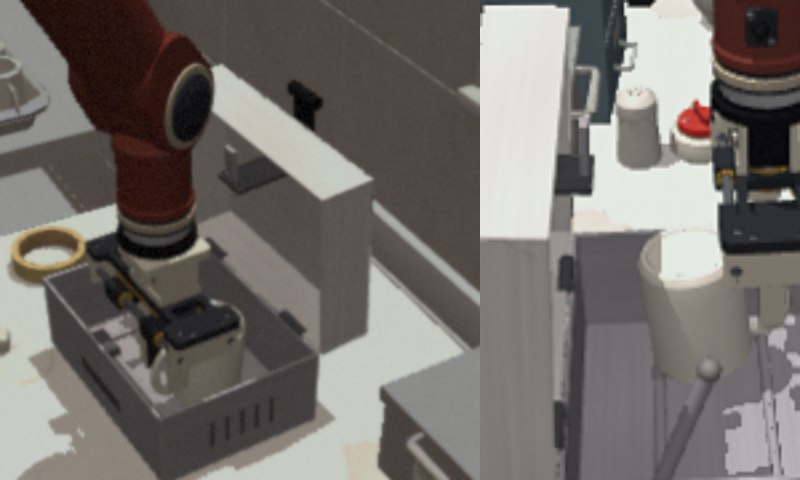

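The mug now hangs on peg 1 with a slight tilt, its mouth leaning towards the front, and the fingers are clear. I'm withdrawing upwards.

```bash
python3 -m inch '{"linear":[[0,0,-1],[0,0,-1.5],[0,0,-2],[0,0,-2.5],[0,0,-2.5],[0,0,-2.5],[0,0,-2.5],[0,0,-2.5],[0,-3,-1],[0,-3,0]],"dr":[[0,0,0],[0,0,0],[0,0,0],[0,0,0],[0,0,0],[0,0,0],[0,0,0],[0,0,0],[0,0,0],[0,0,0]],"jaw":[0.45,0.45,0.45,0.45,0.45,0.45,0.45,0.45,0.45,0.45]}'
python3 -m inch '{"linear":[[0,-3,0],[0,-3,0],[0,-3,0],[0,-3,0],[0,-3,0],[0,-3,0],[0,0,0],[0,0,0],[0,0,0],[0,0,0]],"dr":[[0,0,0],[0,0,0],[0,0,0],[0,0,0],[0,0,0],[0,0,0],[0,0,0],[0,0,0],[0,0,0],[0,0,0]],"jaw":[0.45,0.45,0.45,0.45,0.45,0.45,0.45,0.45,0.45,0.45]}'
python3 - <<'E'
from h import *
ims=[]
for cam in ['scene','side']:
    im,D=env.camera(cam); ims.append(im[:,:,::-1])
    for x in env.masks_of('mug',cam)[:1]:
        C=cloud(cam,D,x['mask']); C=C[C[:,2]>20]; C=C[np.hypot(C[:,0]-553,C[:,1]-62)<90]
        best=None;rng=np.random.default_rng(0)
        for _ in range(800):
            p=C[rng.choice(len(C),3,False)];n=np.cross(p[1]-p[0],p[2]-p[0]);n/=np.linalg.norm(n)+1e-9
            if abs(n[2])<.8: continue
            k=abs((C-p[0])@n)<2
            if best is None or k.sum()>best.sum(): best=k
        t=C[best];c=t.mean(0);v=np.linalg.svd(t-c,full_matrices=False)[2];n=v[2]*np.sign(v[2][2])
        print(cam,'base n',n,c,'floor',c-9*n, 'z range',np.percentile(C[:,2],[1,99]))
a=cv2.resize(ims[0][20:260,200:440],(480,480));b=cv2.resize(ims[1][180:360,220:340],(320,480))
cv2.imwrite('pics/m7.png',np.hstack([a,b]))
E
```

```text
time_s: 19.4
tcp_pos: [502.4, -0.2, 261.4]
tool_rot: [[-0.998, -0.066, 0.005], [-0.066, 0.998, 0.0], [-0.005, -0.0, -1.0]]
force: [0.9, -0.1, -0.4]
grip_width: 41.9
gripper_force: 0.0
time_s: 20.4
tcp_pos: [512.8, -178.6, 258.8]
tool_rot: [[-0.998, -0.066, 0.0], [-0.066, 0.998, 0.001], [-0.0, 0.001, -1.0]]
force: [0.0, -0.2, -0.3]
grip_width: 41.8
gripper_force: 0.0
scene base n [ 0.098 -0.017  0.995] [553.494  59.809 129.601] floor [552.611  59.959 120.646] z range [ 49.487 134.744]
side base n [0.096 0.037 0.995] [552.937  65.522 128.567] floor [552.074  65.188 119.615] z range [ 43.863 133.701]
```

View pics/m7.png

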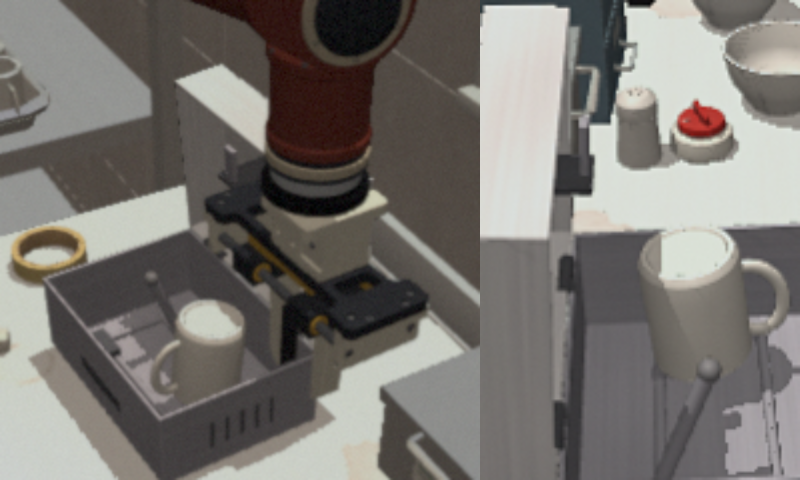

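The mug hangs free on peg 1. It tilts 0.1 rad, its inner floor is about 10 mm from the ball tip, and it is clear of the walls. The hood is open, and the bowl, shaker and timer haven't been touched.

```bash
python3 -c "
from bench import env
print(env.finish_job())"
```

```text
the job is handed in; nothing more can be done
None
```

I handed the job in at about 20 s: the hood stands open at about 1.47 rad, the mug hangs mouth-down on peg 1 (the -y peg) clear of the walls, the robot touches nothing, and the bowl, shaker and timer were never touched; the judge returned no verdict.

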